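Put the annealer on hold and hang its run plate

ROBOT

A 6-joint arm with a two-finger parallel gripper is mounted at the origin on the work surface. World frame = base frame: x ahead of the robot, y to its left, z up, the work surface at z = 0. Lengths are in mm, angles in rad, forces in N, time in s.
With the tool pointing down it reaches from about 350 to 775 mm from the base axis. Payload 7.3 kg.
Tool frame: the origin (TCP) lies at the very end of the fingers, on their centre line; the grasp point (between the pads) lies 19 mm behind it; z points along the fingers, y is the line along which they close (so a half turn about z gives the same grasp; the last joint's range is limited). The gripper opens to 92 mm and grips with 3 to 60 N. Pads are 19 mm wide; open, the fingers measure 130 mm over their backs; the gripper's body (75 mm by 190 mm) begins 47 mm behind the grasp point.
Start: joints at [0.985, 0.342, 1.524, -0, 1.275, -0.146], TCP at [223.512, 475.066, 226.741] pointing down, gripper open.
Joint ranges: [-2.53, 2.53], [-0.77, 2.02], [0.04, 2.7], [-1, 4.14], [0.28, 2.66], [-3.11, 3.11]. Speed limits (rad/s): [2.57, 2.57, 3.14, 3.14, 3.14, 3.14].

INTERFACE

Orientations are given as [roll, pitch, yaw] about the fixed x, y, z axes, in that order (R = Rz(yaw) Ry(pitch) Rx(roll)).
In Python, from plant import * gives the robot as it stands.
- The arm moves only by the tool arm_command, never from a script. Its arguments are lists of equal length, an entry for each row: "gripper": the finger opening in mm, from 0 to 91.8; "dp": the shift along the tool's x, y, z in units of 25 mm (1.0 is 25 mm), a list of three; "twist": the turn about the tool's z in units of 5 degrees (1.0 is 5 degrees). A call has exactly 5 rows; each row shifts and turns the commanded pose from where the row before left it, along the tool's axes as they then stand; what a row does not reach is not made up. A row lasts 1/8 s, in which the tool goes at most 62.5 mm and 10.7 degrees, less where a joint would pass 70% of its speed; a pose out of reach is approached as far as the arm can. A call is refused whole if a number of a shift passes 1 or a number of a turn 1, either way. A call with a gripper value outside its range is refused whole. The fingers move at their own pace and stop on an object; the grip force is fixed at half the most. Time passes only in rows, so rows that do not move let the fingers close, or fill a call up. It gives the time, the measured TCP pose, the force, the opening and the grip force at its end, in the units of the state.
- get_obs(): the state, without advancing time (a new reading comes with each control period).
- capture(name): name is "scene" or "top"; returns the picture (480x640x3 uint8, red, green, blue); there is no depth.
- get_calibration(name): a dict with "mtx" (3x3 intrinsics, pixels), "position" and "attitude" of the camera in the world. Camera axes: x right, y down, z forward; pixel columns grow to the right and rows downward; lengths in mm; the calibration is good to about 2 mm. A picture is of the moment at which its call begins. get_calibration takes no time and is no camera call.
- close_job(): hands the job in; it is judged then, once.
The state is a dict: "time": time; "joint_positions": joint angles; "dq": joint speeds; "tau": joint torques, N m; "tool_pos": TCP position; "tcp_rot": TCP orientation; "contact_force": force on the tool from outside, world axes, zero at the start; "moment": the same for the moment, N m; "grip_width": finger opening in mm; "finger_force": force on a finger pad.
Only numpy, scipy, OpenCV 4.12 (cv2) and the standard library are available. Lean on these libraries where they do the work, as an engineer would, in place of code of your own. Each camera call takes 0.05 s, during which the arm holds its last target. There are 200 camera calls.

TASK

The glass is in the annealer, so put it on hold: on the sloping control console turn the selector knob until its white pointer line clicks in at the one long mark that ends in a diamond. Then take the steel plate with the oblong eye and hang it on the console's T-headed stud: tilt the eye past the wide head and lay the plate down flat on the panel so that it cannot lift off. Leave the two finished glass tumblers standing where they are.

Things in the scene. Friction and masses are not known exactly. Their poses are not given: they have to be found in the camera images.
- selector (a joint): Selector angle, rad; grows clockwise seen by someone facing the panel: 0 pointer to the left (panel +y), 1.571 straight up the slope, pi to the right; stops at both ends. Clicks every 0.5236 (30 deg, seven positions), about 0.08 N m to turn past one; let go, it snaps to the nearest. The diamond mark is the fifth position, 2.094; it starts at one of the first three.
- knob_grip (a point): On the knob's axis, 23 mm above the panel, turning with the knob. Black pointer knob: a bar 48 mm long, 14 mm wide, parallel sides from 8 to 38 mm above the panel, on a round skirt 54 mm across, 8 mm high; a white line on the bar's top and end shows the pointer end. z = panel's outward normal, y along the bar to the pointer end, x across the bar.
- dial_centre (a point): On the panel's face on the knob's axis. Axes as the panel's: x up the slope (away from the robot), y to the left, z the outward normal. The dark panel is 265 mm (up the slope) by 320 mm and slopes 25 degrees from level, rising away from the robot.
- hold_mark (a point): On the panel's face, on the long white mark (26 mm long, ending in a diamond), 55 mm from the knob's axis, 30 degrees to the right of straight up. The other positions have short ticks 10 mm long, the first a small ring.
- stud_foot (a point): On the panel's face on the T-headed steel stud's axis; axes as the panel's. It stands square to the panel: round neck 8 mm across, bar head 44 mm long (along x, up and down the slope), 10 mm wide (y), underside 16 mm and top 21 mm above the panel. 150 mm right of the knob's axis, 45 mm farther up the slope. Panel bare for 60 mm up the slope and 120 mm down from it.
- console: The annealer's fixed grey control console: sloping-front box 240 mm deep (x), 320 mm wide (y), 55 mm high in front, 167 mm at the back. Origin under the middle of its base; x points away from the robot at yaw 0.
- run_plate: Loose steel plate 105 x 48 x 4 mm, about 0.15 kg, flat on the bench; oblong eye 38 mm long (x), 20 mm wide (y). Origin: middle of the eye, on the underside; z up. Reaches from x = -77 to +28 mm. Black finger block to hold it by: middle at x = -66 mm, 14 mm thick (x), 30 mm wide (y), 4 to 30 mm above the underside. Hung, its tail and block lie down the slope.
- spare_plate: A loose plate of the same outline and finger block, but with a 20 mm round hole instead of the oblong eye; it does not fit over the stud's head. Not needed.
- tumbler_a: Finished glass tumbler, 76 mm across, 92 mm high; origin under its middle. Leave alone.
- tumbler_b: Finished glass tumbler, 72 mm across, 85 mm high; origin under its middle. Leave alone.
There are look-alikes about, which are no part of the job. Leave any turquoise or yellow look-alike of the run_plate alone.

How it is judged (in metres and radians):
On the way, in this order (a step that is already met when the one before it is completed fails the run):
1. the selector stands at the diamond mark (within 0.15 rad of 2.094) and is still (value of joint selector between 1.944 and 2.244 rad and velocity of joint selector between -0.2 and 0.2 rad/s), for 0.3 s.
2. the run plate lies flat on the panel with its oblong eye round the stud's neck, under the head (x of run_plate in the frame of stud_foot between -0.021 and 0.021 m and y of run_plate in the frame of stud_foot between -0.012 and 0.012 m and z of run_plate in the frame of stud_foot below 0.007 m and angle between the z axis of run_plate and the z axis of stud_foot, either way round below 0.14 rad), for 0.2 s.
At the end, for the whole second after the job is handed in: The selector rests within 0.15 rad of the diamond mark (2.094 rad), and the run plate lies at rest flat on the panel (within 0.14 rad and 7 mm of its face) with the middle of its eye within 21 mm of the stud's axis along the slope and 12 mm across it, so that the stud's head holds it (all of step 2 and value of joint selector between 1.944 and 2.244 rad and z of run_plate in the frame of stud_foot above -0.005 m and linear speed of run_plate below 0.03 m/s); the robot touches nothing.
It fails at once if a glass tumbler is pushed more than 30 mm or tipped (distance of any of tumbler_a, tumbler_b from where it was at the start of the episode above 0.03 m or angle between any of tumbler_a, tumbler_b's own z axis and vertical above 0.5 rad).
It also fails if it takes over 61 s, if anything falls off the work surface, if the arm or the gripper's body presses on something with over 40 N, if the wrist force passes 120 N, or if a joint passes its speed limit or range.

## Working session

There is one attempt and no reset: what is moved stays moved. The work goes in short steps, Python scripts to look and compute and a tool call to move; the robot and the scene stay as the last step left them, time stands still between calls to the robot, and variables do not carry over. Pictures are saved under pics/ and viewed, at most 10 in all, crops included, and the job is handed in when it is done.

Besides the shell and the picture viewer there is one more tool, called after "Call:" as name([rows], argument=value, ...), one row to a line, values as JSON. arm_command: Moves the arm, as the interface text tells. Its arguments: {"type":"object","properties":{"gripper":{"type":"array"},"dp":{"type":"array"},"twist":{"type":"array"}},"required":["gripper","dp","twist"]}

```bash
mkdir -p pics; ls
cat > h.py <<'E'
from plant import *
import numpy as np, cv2
from scipy.spatial.transform import Rotation as R
E
python3 - <<'E'
from h import *
for n in("scene","top"):
    im=capture(n); cv2.imwrite(f"pics/{n}0.png",im[:,:,::-1]); c=get_calibration(n); print(n,c)
print(get_obs())
E
```

```text
pics
scene {'mtx': array([[433.1749066 ,   0.        , 320.95992993],
       [  0.        , 433.1749066 , 234.0120004 ],
       [  0.        ,   0.        ,   1.        ]]), 'position': array([1173.64177487, -322.96829121,  967.56621812]), 'attitude': array([-2.42798653, -0.01595116,  1.13293834])}
top {'mtx': array([[477.8097903 ,   0.        , 323.51262015],
       [  0.        , 477.8097903 , 241.28611032],
       [  0.        ,   0.        ,   1.        ]]), 'position': array([ 312.84600292,  -20.18067786, 1105.70053003]), 'attitude': array([-2.92770965e+00, -1.48353797e-03, -1.45927437e+00])}
{'time': 0.1, 'joint_positions': array([ 9.85028493e-01,  3.42638863e-01,  1.52492778e+00,  8.39117938e-06,
        1.27539256e+00, -1.46000466e-01]), 'dq': array([-0.0020052 , -0.00225094, -0.00330982, -0.00063755,  0.00067168,
        0.00058155]), 'tau': array([ 1.68677190e-03, -4.32008529e+01, -2.44692868e+01,  7.18220067e-02,
        5.27566276e-02, -5.88615740e-05]), 'tool_pos': array([223.28221246, 474.75075007, 226.1196246 ]), 'tcp_rot': array([-3.14024181e+00, -2.06747395e-04,  2.70182270e+00]), 'contact_force': array([-0.28802695,  0.65733797,  0.49755097]), 'moment': array([ 0.02923239, -0.03598033, -0.03572974]), 'finger_force': 0.0, 'grip_width': 91.79125108074868}
```

View pics/scene0.png

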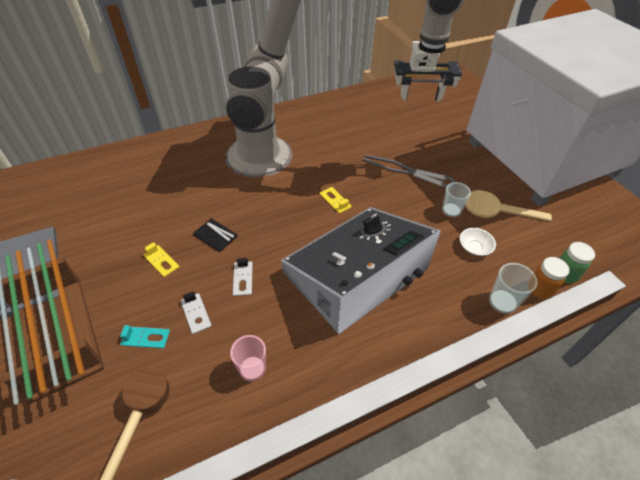

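View pics/top0.png

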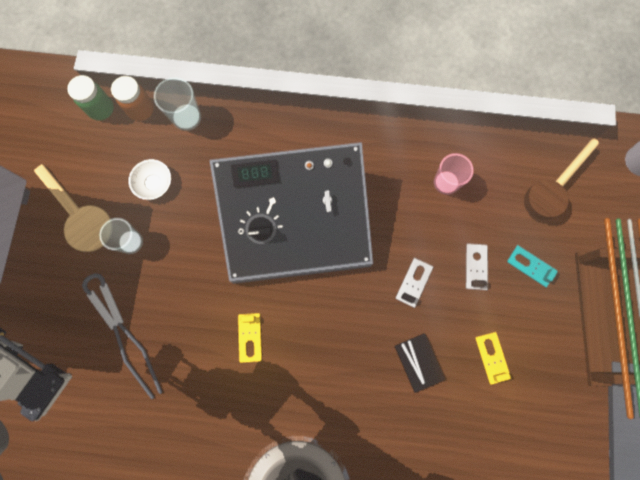

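The top picture shows the console: knob at (261,228), stud at (327,201), diamond mark at (271,203). Run_plate candidates in the top view are steel at (415,282), steel at (477,266), turquoise (532,266), yellow (249,338) and yellow (492,358). Only the two steel ones can be it, and the eye of the one at (415,282) looks oblong. I'll check that in one close crop.

Run:
```python
from h import *
im=cv2.imread("pics/top0.png")
a=cv2.resize(im[235:315,390:500],None,fx=5,fy=5,interpolation=cv2.INTER_CUBIC)
b=cv2.resize(im[180:260,225:345],None,fx=5,fy=5,interpolation=cv2.INTER_CUBIC)[:, :]
c=np.zeros((600,800,3),np.uint8)
a=cv2.resize(a,(400,291)); c[:291,:400]=a
b=cv2.resize(im[185:250,225:350],(800,309*800//800),interpolation=cv2.INTER_CUBIC)[:309]; c[291:,:]=b
s=cv2.imread("pics/scene0.png"); c[:291,400:]=cv2.resize(s[250:340,170:275],(400,291),interpolation=cv2.INTER_CUBIC)
cv2.imwrite("pics/crop.png",c)
```

```text
(no output)
```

View pics/crop.png

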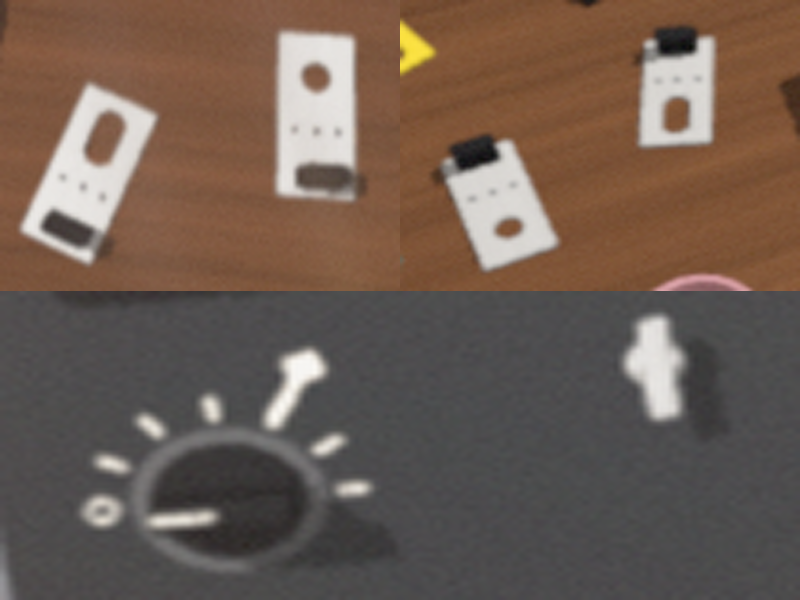

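The close crop confirms that the plate at top pixel (415,282) has the oblong eye, so it is the run_plate; the one at (477,266) has the round hole. The pointer line points left at the ring, so the selector is at position 0. Now I'll measure the panel, knob, stud and plate.

```bash
cat >> h.py <<'E'
def ray(n,uv):
    c=get_calibration(n); Rm=R.from_euler('xyz',c['attitude']).as_matrix()
    uv=np.atleast_2d(np.asarray(uv,float)); d=np.c_[(uv-c['mtx'][:2,2])/c['mtx'][0,0],np.ones(len(uv))]@Rm.T
    return c['position'],d
def onplane(n,uv,nrm,d0):
    o,d=ray(n,uv); t=(d0-o@nrm)/(d@nrm); return o+d*t[:,None]
def onz(n,uv,z): return onplane(n,uv,np.array([0,0,1.]),z)
def blobs(m,amin,amax=1e9):
    k,_,st,c=cv2.connectedComponentsWithStats(m.astype(np.uint8)); return [(st[i],c[i]) for i in range(1,k) if amin<=st[i,4]<=amax]
E
python3 - <<'E'
from h import *
im=cv2.imread("pics/top0.png"); g=cv2.cvtColor(im,cv2.COLOR_BGR2GRAY); hsv=cv2.cvtColor(im,cv2.COLOR_BGR2HSV)
# panel
roi=np.zeros_like(g); roi[135:295,200:385]=1
m=((hsv[...,1]<70)&(g<135)&(roi>0)).astype(np.uint8); m=cv2.morphologyEx(m,cv2.MORPH_CLOSE,np.ones((9,9)))
c=max(cv2.findContours(m,0,2)[0],key=cv2.contourArea); q=cv2.approxPolyDP(cv2.convexHull(c),8,True)[:,0]
print("panel px",q.tolist())
w=(g>150)&(roi>0)&(hsv[...,1]<60)
for s,ce in blobs(w,4): print("white",s.tolist(),ce.round(1))
# plates
r2=np.zeros_like(g); r2[240:320,390:500]=1
w=(g>140)&(hsv[...,1]<70)&(r2>0)
for s,ce in blobs(w,100):
    mm=np.zeros_like(g); x,y,ww,h=s[:4]; mm[y:y+h,x:x+ww]=w[y:y+h,x:x+ww]
    cs,hi=cv2.findContours(mm,cv2.RETR_CCOMP,cv2.CHAIN_APPROX_NONE); 
    for k,cc in enumerate(cs):
        if cv2.contourArea(cc)>15: print(cv2.minAreaRect(cc),hi[0][k][3]<0, onz("top",[cv2.minAreaRect(cc)[0]],4).round(1))
E
```

```text
panel px [[361, 142], [373, 263], [230, 281], [209, 160]]
white [351, 144, 6, 1, 6] [353.5 144. ]
white [354, 147, 3, 4, 12] [355.  148.5]
white [290, 151, 4, 1, 4] [291.5 151. ]
white [300, 150, 5, 1, 5] [302. 150.]
white [239, 157, 4, 1, 4] [240.5 157. ]
white [221, 159, 7, 1, 7] [224. 159.]
white [231, 158, 5, 1, 5] [233. 158.]
white [324, 159, 8, 8, 56] [327.4 162.4]
white [210, 160, 8, 24, 40] [212.6 169.2]
white [305, 161, 8, 8, 27] [307.6 163.8]
white [215, 163, 4, 4, 12] [216.5 164.5]
white [323, 190, 9, 22, 124] [327.1 200.8]
white [266, 197, 10, 17, 72] [270.5 204.1]
white [257, 207, 2, 6, 10] [257.5 209.5]
white [247, 211, 4, 5, 11] [248.3 213. ]
white [274, 215, 5, 5, 13] [275.8 216.9]
white [240, 220, 5, 3, 12] [242.1 220.9]
white [278, 225, 5, 3, 12] [279.8 226.1]
white [238, 228, 6, 6, 23] [240.6 230.7]
white [248, 232, 10, 3, 23] [252.3 232.8]
white [365, 258, 3, 3, 9] [366. 259.]
white [233, 274, 3, 3, 8] [234.1 274.9]
((476.5, 266.0), (46.0, 21.0), 90.0) True [[ 532.  -356.6    4. ]]
((476.0, 256.0), (8.0, 8.0), 0.0) False [[ 555.7 -354.4    4. ]]
((413.9414367675781, 282.1268310546875), (22.2100830078125, 45.8170280456543), 24.775142669677734) True [[ 478.  -214.2    4. ]]
((418.3000183105469, 272.4000244140625), (8.944271087646484, 15.652474403381348), 26.56505012512207) False [[ 501.8 -222.6    4. ]]
```

Run:
```python
from h import *
far=onz("top",[[209.5,160],[361,143]],167); near=onz("top",[[230.5,281],[372.5,264]],55)
print(far.round(1),near.round(1)); 
print("w",np.linalg.norm(far[0]-far[1]),np.linalg.norm(near[0]-near[1]),"d",np.linalg.norm(far[0]-near[0]),np.linalg.norm(far[1]-near[1]))
yv=(far[0]-far[1]+near[0]-near[1]); yaw=np.arctan2(-yv[0],yv[1]); cen=(far.sum(0)+near.sum(0))/4
print("yaw",np.degrees(yaw),"cen",cen)
M=R.from_euler('z',yaw).as_matrix()@R.from_euler('y',-25,degrees=True).as_matrix()
n=M[:,2]; d0=cen@n
P=lambda uv,h:(onplane("top",uv,n,d0+h))
loc=lambda p:(p-cen)@M
mk=[[240.6,230.7],[242.1,220.9],[248.3,213],[257.5,209.5],[270.5,204.1],[275.8,216.9],[279.8,226.1]]
L=loc(P(mk,0)); print(L.round(1))
# circle fit on short ticks (not ring / diamond)
A=L[[1,2,3,5,6]]; s=np.linalg.lstsq(np.c_[2*A[:,:2],np.ones(len(A))],(A[:,:2]**2).sum(1),rcond=None)[0]
print("dial",s[:2],np.sqrt(s[2]+s[0]**2+s[1]**2),"mid ring/last",(L[0]+L[6])/2)
st=loc(P([[327.1,200.8]],20))[0]; print("stud",st,"diff",st[:2]-s[:2])
np.savez("geo.npz",M=M,cen=cen,dial=s[:2],stud=st[:2])
D=cen+M[:,0]*s[0]+M[:,1]*s[1]; S=cen+M[:,0]*st[0]+M[:,1]*st[1]
print("dial world",D,"grip",D+23*n,"stud foot",S,"from dial",D+M@[45,-150,0])
for nm in("scene",):
    c=get_calibration(nm); Rm=R.from_euler('xyz',c['attitude']).as_matrix()
    for p in(D,S+21*n,far[0],far[1],near[1],[501.8,-222.6,4]):
        q=(np.array(p)-c['position'])@Rm; print((c['mtx']@(q/q[2]))[:2].round(1))
```

```text
[[661.6 256.9 167. ]
 [734.8 -53.7 167. ]] [[ 427.6  197.9   55. ]
 [ 500.5 -110.5   55. ]]
w 319.1115074560472 316.9591258002678 d 265.98109988870266 265.79857917527545
yaw 13.282398182844897 cen [581.13790701  72.63480889 111.        ]
[[-23.5 118.8   0. ]
 [ -2.6 112.4   0. ]
 [ 12.9  96.8  -0. ]
 [ 18.1  76.3   0. ]
 [ 26.5  47.2   0. ]
 [ -2.4  39.6  -0. ]
 [-23.4  33.6  -0. ]]
dial [-24.18140438  75.99570722] 42.40562869997234 mid ring/last [-2.34612293e+01  7.61816524e+01  9.45543501e-15]
stud [ 22.36743533 -73.33350331  20.        ] diff [  46.54883971 -149.32921053]
dial world [542.34829918 141.56242248 100.78049692] grip [532.8880999  139.32919457 121.62557602] stud foot [617.71583542   5.92047041 120.45288664] from dial [616.50377467   4.9451179  119.79831869]
[372.9 229.4]
[338.8 255.1]
[440.1 230.3]
[341.7 297.5]
[280.3 259.4]
[242.3 285.3]
```

```bash
cat >> h.py <<'E'
def st():
    o=get_obs(); print("t %.2f tcp %s yaw %.1f F %s w %.1f ff %.1f j6 %.2f"%(o['time'],o['tool_pos'].round(1),np.degrees(o['tcp_rot'][2]),o['contact_force'].round(1),o['grip_width'],o['finger_force'],o['joint_positions'][5])); return o
def rows(target,yaw,n,start=None):
    """tool-axis shifts (units) to reach target/yaw(deg) in n rows, evenly; returns dp, twist"""
    if start is None:
        o=st(); p=o['tool_pos'];y0=np.degrees(o['tcp_rot'][2])
    else: p,y0=np.array(start[:3]),start[3]
    step=(np.array(target)-p)/n; dy=((yaw-y0+180)%360-180)/n; out=[]
    for i in range(n):
        a=np.radians(y0+dy*i); Rm=np.array([[np.cos(a),np.sin(a),0],[np.sin(a),-np.cos(a),0],[0,0,-1]])
        out.append((step@Rm/25).round(2).tolist())
    print("twist/row %.3f"%(-dy/5)); [print(out[i:i+5]) for i in range(0,n,5)]
E
python3 - <<'E'
from h import *
rows([529.6,138.6,190],103.3,20)
E
```

```text
t 0.10 tcp [223.3 474.8 226.1] yaw 154.8 F [-0.3  0.7  0.5] w 91.8 ff 0.0 j6 -0.15
twist/row 0.515
[[-0.84, -0.35, 0.07], [-0.86, -0.31, 0.07], [-0.87, -0.27, 0.07], [-0.88, -0.23, 0.07], [-0.89, -0.19, 0.07]]
[[-0.9, -0.15, 0.07], [-0.9, -0.11, 0.07], [-0.91, -0.07, 0.07], [-0.91, -0.03, 0.07], [-0.91, 0.01, 0.07]]
[[-0.91, 0.05, 0.07], [-0.9, 0.09, 0.07], [-0.9, 0.13, 0.07], [-0.89, 0.17, 0.07], [-0.88, 0.21, 0.07]]
[[-0.87, 0.25, 0.07], [-0.86, 0.29, 0.07], [-0.85, 0.33, 0.07], [-0.83, 0.37, 0.07], [-0.81, 0.41, 0.07]]
```

Call:
arm_command([
  [-0.84,-0.35,0.07],
  [-0.86,-0.31,0.07],
  [-0.87,-0.27,0.07],
  [-0.88,-0.23,0.07],
  [-0.89,-0.19,0.07],
], gripper=[60,50,40,34,34], twist=[0.5,0.5,0.5,0.5,0.5])

```text
time: 0.72
tool_pos: [300.8, 390.4, 217.6]
tcp_rot: [-3.141, -0.0, 2.482]
contact_force: [-0.2, -0.2, -0.1]
grip_width: 46.2
finger_force: 0.0
```

Call:
arm_command([
  [-0.9,-0.15,0.07],
  [-0.9,-0.11,0.07],
  [-0.91,-0.07,0.07],
  [-0.91,-0.03,0.07],
  [-0.91,0.01,0.07],
], gripper=[34,34,34,34,34], twist=[0.5,0.5,0.5,0.5,0.5])

```text
time: 1.35
tool_pos: [378.2, 307.1, 208.8]
tcp_rot: [-3.141, -0.0, 2.264]
contact_force: [0.1, -0.4, 0.2]
grip_width: 34.5
finger_force: 0.0
```

Call:
arm_command([
  [-0.91,0.05,0.07],
  [-0.9,0.09,0.07],
  [-0.9,0.13,0.07],
  [-0.89,0.17,0.07],
  [-0.88,0.21,0.07],
], gripper=[34,34,34,34,34], twist=[0.5,0.5,0.5,0.5,0.5])

```text
time: 1.98
tool_pos: [455.6, 224.3, 200.1]
tcp_rot: [-3.141, -0.0, 2.046]
contact_force: [0.4, -0.7, 0.2]
grip_width: 34.0
finger_force: 0.0
```

Call:
arm_command([
  [-0.87,0.25,0.07],
  [-0.86,0.29,0.07],
  [-0.85,0.33,0.07],
  [-0.83,0.37,0.07],
  [-0.81,0.41,0.07],
], gripper=[34,34,34,34,34], twist=[0.55,0.55,0.55,0.55,0.55])

```text
time: 2.6
tool_pos: [533.9, 141.1, 191.5]
tcp_rot: [-3.141, -0.0, 1.804]
contact_force: [-0.1, -0.2, -0.0]
grip_width: 34.2
finger_force: 0.0
```

Run:
```python
from h import *
rows([529.6,138.6,126],103.3,5)
```

```text
t 2.60 tcp [533.9 141.1 191.5] yaw 103.4 F [-0.1 -0.2 -0. ] w 34.2 ff 0.0 j6 -0.11
twist/row 0.003
[[-0.01, -0.04, 0.52], [-0.01, -0.04, 0.52], [-0.01, -0.04, 0.52], [-0.01, -0.04, 0.52], [-0.01, -0.04, 0.52]]
```

Call:
arm_command([
  [-0.05,-0.2,0.52],
  [0,0,0.52],
  [0,0,0.52],
  [0,0,0.52],
  [0,0,0.52],
], gripper=[34,34,34,34,34], twist=[0,0,0,0,0])

```text
time: 3.22
tool_pos: [528.3, 140.0, 125.8]
tcp_rot: [-3.142, -0.0, 1.808]
contact_force: [0.2, 0.7, 0.9]
grip_width: 33.8
finger_force: 0.0
```

Run:
```python
from h import *
st(); im=capture("scene"); im2=capture("top")
a=cv2.resize(im[150:290,300:460],(560,490),interpolation=cv2.INTER_CUBIC)
cv2.imwrite("pics/k1.png",a[:,:,::-1])
```

```text
t 3.23 tcp [528.3 140.  125.8] yaw 103.6 F [0.2 0.7 0.9] w 33.8 ff 0.0 j6 -0.12
```

View pics/k1.png

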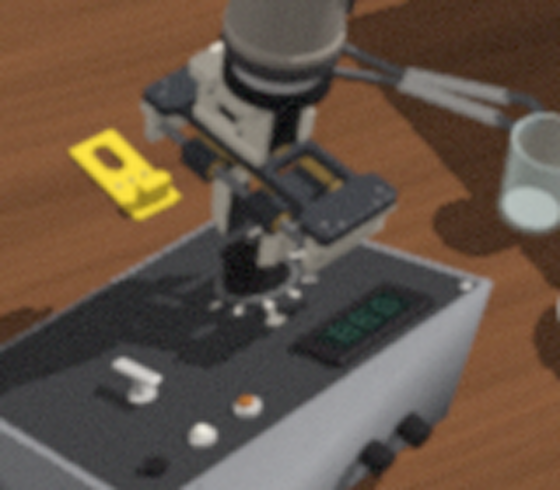

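The fingers straddle the knob (crop about (265,265)), with the bar between them and no contact force. I'll narrow the gap and twist clockwise.

Call:
arm_command([
  [0,0,0.05],
  [0,0,0],
  [0,0,0],
  [0,0,0],
  [0,0,0],
], gripper=[22,22,22,22,22], twist=[0,0,0,1,1])

```text
time: 3.95
tool_pos: [528.7, 139.8, 125.8]
tcp_rot: [3.141, -0.0, 1.63]
contact_force: [1.1, 1.0, -0.5]
grip_width: 22.3
finger_force: 0.5
```

Call:
arm_command([
  [0,0,0],
  [0,0,0],
  [0,0,0],
  [0,0,0],
  [0,0,0],
], gripper=[22,22,22,22,22], twist=[1,1,1,1,1])

```text
time: 4.58
tool_pos: [529.7, 139.8, 126.3]
tcp_rot: [3.139, -0.002, 1.194]
contact_force: [2.1, -0.5, -0.0]
grip_width: 21.7
finger_force: 0.7
```

Call:
arm_command([
  [0,0,0],
  [0,0,0],
  [0,0,0],
  [0,0,0],
  [0,0,0],
], gripper=[22,22,22,22,22], twist=[1,1,1,1,1])

```text
time: 5.2
tool_pos: [530.4, 139.6, 126.5]
tcp_rot: [3.138, -0.004, 0.757]
contact_force: [3.5, -1.2, -0.0]
grip_width: 21.5
finger_force: 3.8
```

Call:
arm_command([
  [0,0,0],
  [0,0,0],
  [0,0,0],
  [0,0,0],
  [0,0,0],
], gripper=[22,22,22,22,22], twist=[1,1,1,1,1])

```text
time: 5.82
tool_pos: [530.9, 139.0, 126.4]
tcp_rot: [3.139, -0.006, 0.321]
contact_force: [6.9, -4.5, -2.6]
grip_width: 21.7
finger_force: 3.7
```

Call:
arm_command([
  [0,0,0],
  [0,0,0],
  [0,0,0],
  [0,0,0],
  [0,0,0],
], gripper=[22,22,22,22,22], twist=[1,1,1,1,1])

```text
time: 6.45
tool_pos: [529.9, 138.7, 126.0]
tcp_rot: [3.141, -0.004, -0.115]
contact_force: [5.3, -5.4, -1.8]
grip_width: 22.2
finger_force: 3.0
```

Call:
arm_command([
  [0,0,0],
  [0,0,0],
  [0,0,0],
  [0,0,0],
  [0,0,0],
], gripper=[18,14,10,10,10], twist=[0,0,0,0,1])

```text
time: 7.08
tool_pos: [528.5, 137.6, 125.4]
tcp_rot: [3.138, -0.0, -0.202]
contact_force: [0.4, -9.5, -3.1]
grip_width: 14.2
finger_force: 31.2
```

Call:
arm_command([
  [0,0,0],
  [0,0,0],
  [0,0,0],
  [0,0,0],
  [0,0,0],
], gripper=[10,10,10,10,10], twist=[1,0.5,0,0,0])

```text
time: 7.7
tool_pos: [528.5, 137.8, 125.7]
tcp_rot: [3.139, -0.001, -0.331]
contact_force: [-0.8, -8.7, 0.1]
grip_width: 14.6
finger_force: 31.7
```

Clamped on the bar (14.6 mm) with the yaw at target. I'll open, lift straight up and look.

Call:
arm_command([
  [0,0,0],
  [0,0,0],
  [0,0,0],
  [0,0,-0.6],
  [0,0,-0.8],
], gripper=[26,34,34,34,34], twist=[0,0,0,0,0])

```text
time: 8.32
tool_pos: [528.4, 139.9, 161.5]
tcp_rot: [-3.142, 0.0, -0.331]
contact_force: [0.1, 0.8, 0.1]
grip_width: 34.1
finger_force: 0.0
```

Run:
```python
from h import *
# via point then above plate block
rows([500,0,200],-19,5); rows([439,-201,150],-19,10,[500,0,200,-19])
```

```text
t 8.32 tcp [528.4 139.9 161.5] yaw -18.9 F [0.1 0.8 0.1] w 34.1 ff 0.0 j6 2.02
twist/row 0.003
[[0.15, 1.13, -0.31], [0.15, 1.13, -0.31], [0.15, 1.13, -0.31], [0.15, 1.13, -0.31], [0.15, 1.13, -0.31]]
twist/row -0.000
[[0.03, 0.84, 0.2], [0.03, 0.84, 0.2], [0.03, 0.84, 0.2], [0.03, 0.84, 0.2], [0.03, 0.84, 0.2]]
[[0.03, 0.84, 0.2], [0.03, 0.84, 0.2], [0.03, 0.84, 0.2], [0.03, 0.84, 0.2], [0.03, 0.84, 0.2]]
```

Call:
arm_command([
  [0.07,0.94,-0.3],
  [0.07,0.94,-0.3],
  [0.07,0.94,-0.3],
  [0.07,0.94,-0.3],
  [0.07,0.94,-0.3],
], gripper=[34,34,34,34,34], twist=[0,0,0,0,0])

```text
time: 8.95
tool_pos: [498.6, 25.1, 199.4]
tcp_rot: [-3.141, -0.001, -0.33]
contact_force: [0.5, 0.2, 0.3]
grip_width: 33.9
finger_force: 0.0
```

Call:
arm_command([
  [0.07,0.94,0],
  [0.07,0.94,0],
  [0.07,0.94,0.2],
  [0.07,0.94,0.2],
  [0.07,0.94,0.2],
], gripper=[50,50,50,50,50], twist=[0,0,0,0,0])

```text
time: 9.57
tool_pos: [468.8, -89.0, 184.0]
tcp_rot: [-3.141, -0.002, -0.33]
contact_force: [0.7, -0.8, -0.6]
grip_width: 49.9
finger_force: 0.0
```

Call:
arm_command([
  [0.07,0.94,0.2],
  [0.07,0.94,0.2],
  [0.07,0.94,0.3],
  [0.07,0.94,0.3],
  [0.07,0.94,0.3],
], gripper=[50,50,50,50,50], twist=[0,0,0,0,0])

```text
time: 10.2
tool_pos: [439.0, -203.1, 151.4]
tcp_rot: [3.141, -0.002, -0.331]
contact_force: [0.5, 0.1, -1.0]
grip_width: 50.1
finger_force: 0.0
```

Run:
```python
from h import *
rows([439,-201,100],-19,5)
im=capture("top"); s=capture("scene")
c=np.zeros((500,800,3),np.uint8)
c[:,:400]=cv2.resize(im[185:265,220:300],(400,500),interpolation=cv2.INTER_CUBIC); c[:,400:]=cv2.resize(s[220:330,190:290],(400,500),interpolation=cv2.INTER_CUBIC)
cv2.imwrite("pics/k2.png",c[:,:,::-1])
```

```text
t 10.20 tcp [ 439.  -203.1  151.4] yaw -18.9 F [ 0.5  0.1 -1. ] w 50.1 ff 0.0 j6 1.31
twist/row 0.002
[[-0.01, -0.02, 0.41], [-0.01, -0.02, 0.41], [-0.01, -0.02, 0.41], [-0.01, -0.02, 0.41], [-0.01, -0.02, 0.41]]
```

View pics/k2.png

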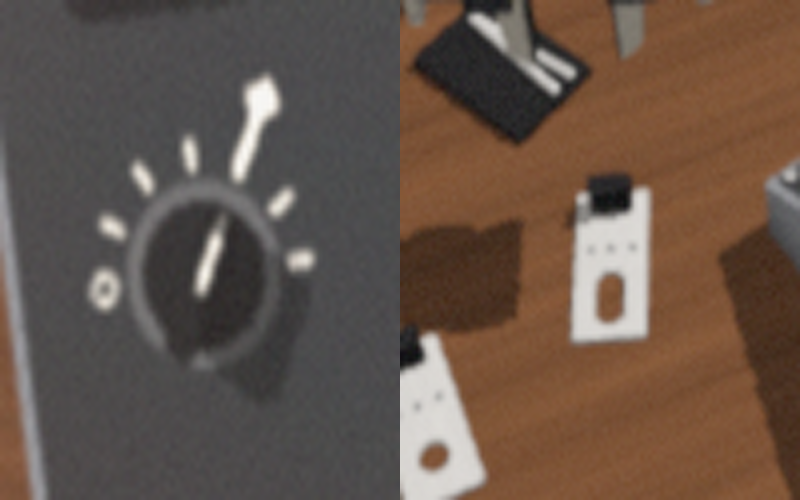

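The left crop shows the pointer line aimed at the diamond mark, so the selector is set. The right crop shows the run plate undisturbed, with its block at about (610,195). I'll descend on the block now.

Call:
arm_command([
  [0,-0.08,0.95],
  [0,0,0.95],
  [0,0,0.95],
  [0,0,0.95],
  [0,0,0.95],
], gripper=[50,50,50,50,50], twist=[0,0,0,0,0])

```text
time: 10.92
tool_pos: [440.3, -199.9, 32.0]
tcp_rot: [3.142, -0.002, -0.33]
contact_force: [0.8, 0.3, -1.2]
grip_width: 49.8
finger_force: 0.0
```

Run:
```python
from h import *
st(); im=capture("top"); s=capture("scene")
c=np.zeros((500,800,3),np.uint8)
c[:,:400]=cv2.resize(im[240:320,375:455],(400,500),interpolation=cv2.INTER_CUBIC); c[:,400:]=cv2.resize(s[230:310,200:280],(400,500),interpolation=cv2.INTER_CUBIC)
cv2.imwrite("pics/p1.png",c[:,:,::-1])
```

```text
t 10.93 tcp [ 440.3 -199.9   32. ] yaw -18.9 F [ 0.8  0.3 -1.2] w 49.8 ff 0.0 j6 1.32
```

View pics/p1.png

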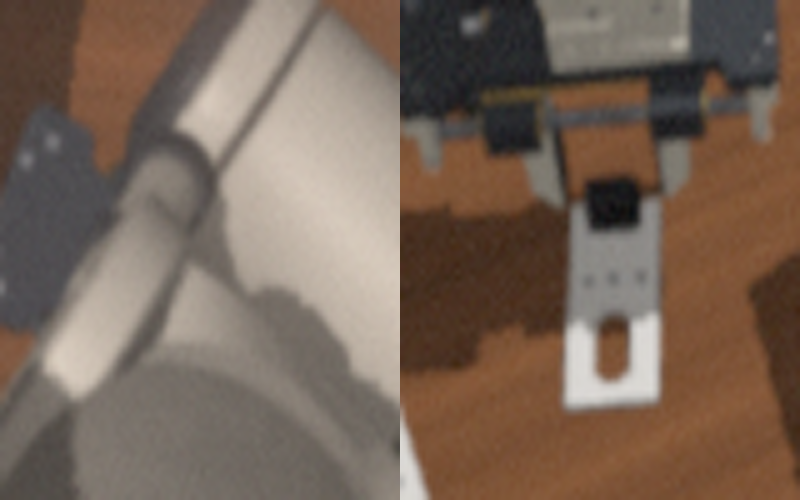

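The fingers straddle the block symmetrically (scene crop, block at (612,203)), so I'll go down to z = 8 and close.

Call:
arm_command([
  [-0.04,0.03,0.5],
  [0,0,0.44],
  [0,0,0],
  [0,0,0],
  [0,0,0],
], gripper=[50,50,50,50,40], twist=[0,0,0,0,0])

```text
time: 11.65
tool_pos: [438.5, -200.9, 8.6]
tcp_rot: [3.141, -0.001, -0.331]
contact_force: [-0.3, 0.5, 0.4]
grip_width: 44.5
finger_force: 0.0
```

Call:
arm_command([
  [0,0,0],
  [0,0,0],
  [0,0,0],
  [0,0,0],
  [0,0,0],
], gripper=[32,24,24,24,24], twist=[0,0,0,0,0])

```text
time: 12.28
tool_pos: [438.3, -200.8, 8.4]
tcp_rot: [3.142, -0.0, -0.331]
contact_force: [-1.2, 0.2, 4.0]
grip_width: 29.8
finger_force: 30.0
```

Call:
arm_command([
  [0,0,-0.2],
  [0,0,-0.6],
  [0,0,-1],
  [0,0,-1],
  [0,0,-1],
], gripper=[24,24,24,24,24], twist=[0,0,0,0,0])

```text
time: 12.9
tool_pos: [438.2, -200.6, 104.8]
tcp_rot: [-3.142, -0.0, -0.331]
contact_force: [0.6, 0.1, -2.1]
grip_width: 29.7
finger_force: 30.0
```

Run:
```python
from h import *
rows([550,-10.5,177],13.3,10)
```

```text
t 12.90 tcp [ 438.2 -200.6  104.8] yaw -18.9 F [ 0.6  0.1 -2.1] w 29.7 ff 30.0 j6 1.31
twist/row -0.645
[[0.18, -0.86, -0.29], [0.22, -0.85, -0.29], [0.27, -0.84, -0.29], [0.32, -0.82, -0.29], [0.36, -0.8, -0.29]]
[[0.41, -0.78, -0.29], [0.45, -0.76, -0.29], [0.49, -0.73, -0.29], [0.53, -0.7, -0.29], [0.57, -0.67, -0.29]]
```

Call:
arm_command([
  [0.18,-0.86,-0.58],
  [0.22,-0.85,-0.58],
  [0.27,-0.84,-0.58],
  [0.32,-0.82,-0.58],
  [0.36,-0.8,-0.58],
], gripper=[24,24,24,24,24], twist=[-0.65,-0.65,-0.65,-0.65,-0.65])

```text
time: 13.52
tool_pos: [494.0, -105.1, 177.1]
tcp_rot: [3.142, -0.0, -0.045]
contact_force: [-0.5, 0.5, -1.3]
grip_width: 29.6
finger_force: 30.0
```

Call:
arm_command([
  [0.41,-0.78,0],
  [0.45,-0.76,0],
  [0.49,-0.73,0],
  [0.53,-0.7,0],
  [0.57,-0.67,0],
], gripper=[24,24,24,24,24], twist=[-0.65,-0.65,-0.65,-0.65,-0.6])

```text
time: 14.15
tool_pos: [549.2, -10.0, 176.6]
tcp_rot: [-3.142, -0.0, 0.234]
contact_force: [0.2, 0.3, -1.4]
grip_width: 30.0
finger_force: 30.0
```

Run:
```python
from h import *
rows([550,-10.5,177],13.3,5)
im=capture("top"); s=capture("scene"); cv2.imwrite("pics/s1full.png",s[:,:,::-1]); cv2.imwrite("pics/t1full.png",im[:,:,::-1])
c=np.zeros((500,800,3),np.uint8)
c[:,:400]=cv2.resize(im[150:250,280:360],(400,500),interpolation=cv2.INTER_CUBIC); c[:,400:]=cv2.resize(s[190:290,290:370],(400,500),interpolation=cv2.INTER_CUBIC)
cv2.imwrite("pics/p2.png",c[:,:,::-1])
```

```text
t 14.15 tcp [549.2 -10.  176.6] yaw 13.4 F [ 0.2  0.3 -1.4] w 30.0 ff 30.0 j6 1.18
twist/row 0.004
[[0.01, 0.01, -0.0], [0.01, 0.01, -0.0], [0.01, 0.01, -0.0], [0.01, 0.01, -0.0], [0.01, 0.01, -0.0]]
```

View pics/p2.png

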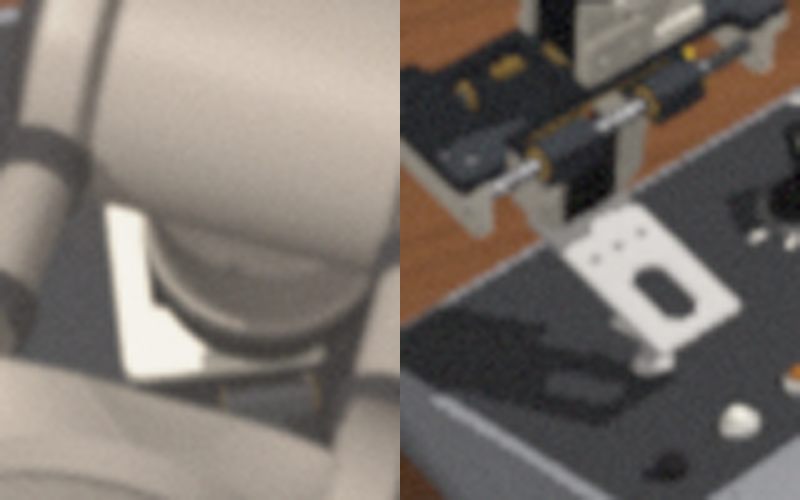

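The scene crop shows the plate held flat over the panel, with its eye at about (665,290) and the stud's head just beneath and beyond it at (655,355). I'll use this view to check the eye's height and offset relative to the stud.

Run:
```python
from h import *
g=np.load("geo.npz"); M=g['M']; n=M[:,2]; S=np.array([617.1,5.4,120.1])
def proj(nm,p):
    c=get_calibration(nm); q=(np.atleast_2d(p)-c['position'])@R.from_euler('xyz',c['attitude']).as_matrix(); q=q@c['mtx'].T; return (q[:,:2]/q[:,2:]).round(1)
s0=cv2.imread("pics/scene0.png"); gs=cv2.cvtColor(s0,6); hs=cv2.cvtColor(s0,cv2.COLOR_BGR2HSV)
w=np.zeros_like(gs); w[245:275,325:352]=(gs[245:275,325:352]>150)
for b in blobs(w,10): print("stud scene0",b)
print("pred head centre",proj("scene",S+M@[0,0,20]),"ends",proj("scene",[S+M@[22,0,21],S+M@[-22,0,21]]).tolist())
s=cv2.imread("pics/s1full.png"); gs=cv2.cvtColor(s,6)
w=np.zeros_like(gs); w[225:266,318:362]=(gs[225:266,318:362]>140)
cs,hi=cv2.findContours(w,cv2.RETR_CCOMP,cv2.CHAIN_APPROX_NONE)
for k,c in enumerate(cs):
    a=cv2.contourArea(c)
    if a>20: print(a,hi[0][k][3],cv2.minAreaRect(c)[0],cv2.approxPolyDP(c,2.5,True)[:,0].tolist())
o=get_obs(); T=o['tool_pos']; a=o['tcp_rot'][2]; E=np.array([np.cos(a),np.sin(a),0]); Y=np.array([-np.sin(a),np.cos(a),0])
for zt in(4.4,):  # top face below TCP
    pts=[T+E*x+Y*y-[0,0,zt] for x,y in((66,0),(94,24),(94,-24),(85,0),(47,0))]
    print("pred eye, corners L,R, eye ends",proj("scene",pts).tolist())
```

```text
stud scene0 (array([333, 252,  13,  13,  70], dtype=int32), array([339.65714286, 257.75714286]))
pred head centre [[338.6 255.4]] ends [[344.1, 257.9], [333.2, 252.4]]
554.5 -1 (338.88446044921875, 245.1361846923828) [[334, 230], [322, 240], [343, 263], [357, 250]]
94.0 1 (342.5000305175781, 248.00003051757812) [[336, 244], [342, 243], [349, 252], [342, 253]]
pred eye, corners L,R, eye ends [[341.3, 247.7], [356.7, 250.2], [341.2, 260.1], [346.5, 252.7], [336.1, 242.8]]
```

The plate hangs level (eye predicted (341.3,247.7), seen (342.5,248)). I'll lower it so the up-slope lip passes the head's upper end.

Call:
arm_command([
  [0.04,0.03,0.3],
  [0,0,0.3],
  [0,0,0.25],
  [0,0,0.2],
  [0,0,0.2],
], gripper=[24,24,24,24,24], twist=[0,0,0,0,0])

```text
time: 14.88
tool_pos: [550.2, -11.4, 144.1]
tcp_rot: [-3.141, 0.0, 0.232]
contact_force: [0.4, 0.1, -1.4]
grip_width: 29.5
finger_force: 30.0
```

Run:
```python
from h import *
st()
s=capture("scene")
cv2.imwrite("pics/p3.png",cv2.resize(s[215:285,290:370],(800,700),interpolation=cv2.INTER_CUBIC)[:600,:,::-1])
```

```text
t 14.88 tcp [550.2 -11.4 144.1] yaw 13.3 F [ 0.4  0.1 -1.4] w 29.5 ff 30.0 j6 1.18
```

View pics/p3.png

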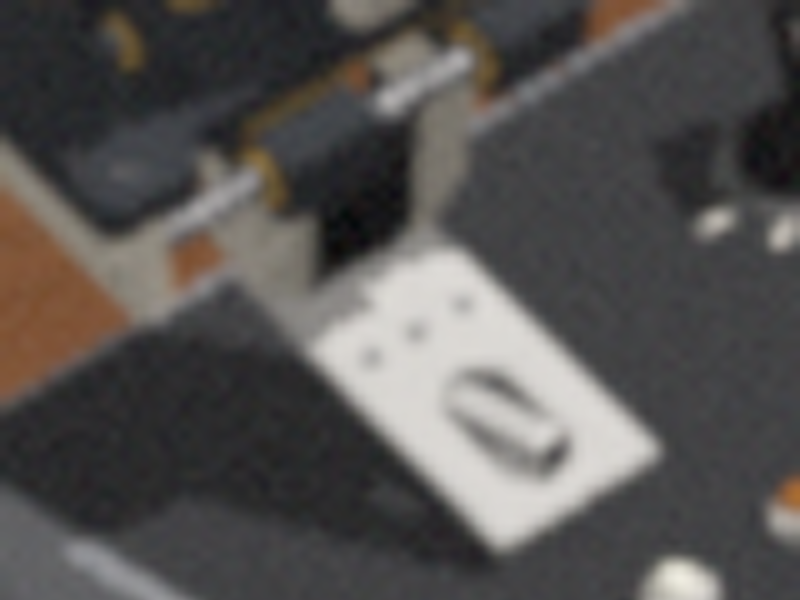

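The head's bar shows centred inside the eye (crop about (510,420)) with no contact. Next I'll slide the plate down parallel to the slope so the upper lip goes under the head.

Call:
arm_command([
  [-0.13,0,0.06],
  [-0.13,0,0.06],
  [-0.13,0,0.06],
  [-0.13,0,0.06],
  [0,0,0],
], gripper=[24,24,24,24,24], twist=[0,0,0,0,0])

```text
time: 15.55
tool_pos: [537.3, -14.3, 138.4]
tcp_rot: [-3.141, 0.0, 0.232]
contact_force: [-0.6, -0.4, -1.7]
grip_width: 29.7
finger_force: 30.0
```

Run:
```python
from h import *
st()
s=capture("scene")
cv2.imwrite("pics/p4.png",cv2.resize(s[225:285,300:360],(600,600),interpolation=cv2.INTER_CUBIC)[:,:,::-1])
```

```text
t 15.55 tcp [537.3 -14.3 138.4] yaw 13.3 F [-0.6 -0.4 -1.7] w 29.7 ff 30.0 j6 1.17
```

View pics/p4.png

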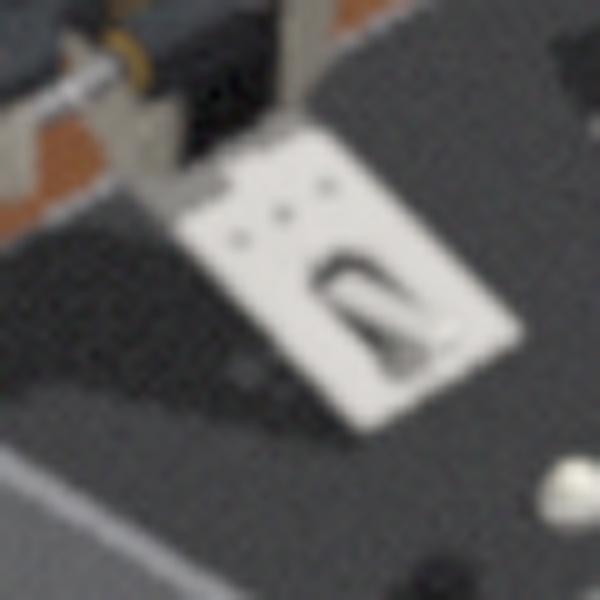

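The head now overlaps the upper lip (about (440,330)), and the lower end of the eye is clear of it. I'll lower the tail so the plate pivots in the pads.

Call:
arm_command([
  [0,0,0.1],
  [0,0,0.1],
  [0,0,0.1],
  [0,0,0.1],
  [0,0,0.1],
], gripper=[24,24,24,24,24], twist=[0,0,0,0,0])

```text
time: 16.23
tool_pos: [536.9, -14.6, 125.8]
tcp_rot: [3.142, 0.001, 0.232]
contact_force: [-6.0, -2.7, 2.7]
grip_width: 29.5
finger_force: 30.0
```

Call:
arm_command([
  [0,0,0.1],
  [0,0,0.1],
  [0,0,0.1],
  [0,0,0.1],
  [0,0,0.1],
], gripper=[24,24,24,24,24], twist=[0,0,0,0,0])

```text
time: 16.85
tool_pos: [536.9, -14.6, 113.1]
tcp_rot: [-3.141, 0.002, 0.232]
contact_force: [-5.4, -2.0, 2.3]
grip_width: 29.9
finger_force: 30.0
```

Call:
arm_command([
  [0,0,0.13],
  [0,0,0.13],
  [0,0,0.13],
  [0,0,0.13],
  [0,0,0.1],
], gripper=[24,24,24,24,24], twist=[0,0,0,0,0])

```text
time: 17.48
tool_pos: [538.5, -14.2, 98.1]
tcp_rot: [3.141, -0.002, 0.232]
contact_force: [0.4, -0.7, 2.2]
grip_width: 29.9
finger_force: 30.0
```

Run:
```python
from h import *
st()
s=capture("scene")
cv2.imwrite("pics/p5.png",cv2.resize(s[215:285,290:360],(600,600),interpolation=cv2.INTER_CUBIC)[:,:,::-1])
```

```text
t 17.48 tcp [538.5 -14.2  98.1] yaw 13.3 F [ 0.4 -0.7  2.2] w 29.9 ff 30.0 j6 1.17
```

View pics/p5.png

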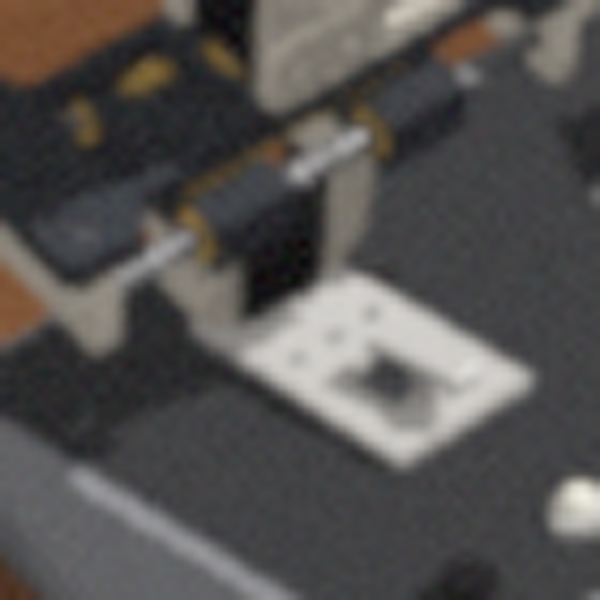

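The plate is almost flat, with the head lying across the upper lip at about (450,370). That was my tenth and last picture view, so from here I check by numbers. I'll lower slightly, release and lift.

Call:
arm_command([
  [0,0,0.06],
  [0,0,0.06],
  [0,0,0],
  [0,0,0],
  [0,0,0],
], gripper=[24,24,24,30,36], twist=[0,0,0,0,0])

```text
time: 18.15
tool_pos: [537.0, -14.1, 94.6]
tcp_rot: [-3.141, 0.001, 0.232]
contact_force: [-0.8, 0.3, 0.6]
grip_width: 34.7
finger_force: 0.0
```

Call:
arm_command([
  [0,0,0],
  [0,0,0],
  [0,0,0],
  [0,0,-0.1],
  [0,0,-0.2],
], gripper=[44,52,52,52,52], twist=[0,0,0,0,0])

```text
time: 18.77
tool_pos: [537.6, -14.2, 102.6]
tcp_rot: [-3.141, 0.0, 0.232]
contact_force: [-0.1, -0.9, -0.5]
grip_width: 52.0
finger_force: 0.0
```

Call:
arm_command([
  [0,0,-0.8],
  [0,0,-1],
  [0,0,-1],
  [0,0,-1],
  [0,0,-1],
], gripper=[52,52,52,52,52], twist=[0,0,0,0,0])

```text
time: 19.4
tool_pos: [537.6, -14.2, 223.8]
tcp_rot: [3.141, -0.001, 0.232]
contact_force: [1.0, 0.4, -0.5]
grip_width: 51.9
finger_force: 0.0
```

Call:
arm_command([
  [-0.5,1,-1],
  [-0.5,1,-0.5],
  [-0.5,1,0],
  [-0.5,1,0],
  [-0.5,1,0],
], gripper=[52,52,52,52,52], twist=[0,0,0,0,0])

```text
time: 20.02
tool_pos: [505.2, -151.1, 260.5]
tcp_rot: [3.141, -0.001, 0.232]
contact_force: [0.1, 0.4, -0.2]
grip_width: 52.1
finger_force: 0.0
```

Call:
arm_command([
  [-0.5,1,0],
  [-0.5,1,0],
  [-0.5,1,0],
  [-0.5,1,0],
  [0,0,0],
], gripper=[52,52,52,52,52], twist=[0,0,0,0,0])

```text
time: 20.65
tool_pos: [479.4, -260.6, 260.1]
tcp_rot: [3.141, -0.0, 0.23]
contact_force: [-0.1, 0.5, -1.0]
grip_width: 51.8
finger_force: 0.0
```

Run:
```python
from h import *
st(); g=np.load("geo.npz"); M=g['M']; n=M[:,2]; S=np.array([617.1,5.4,120.1])
for nm,(x0,x1,y0,y1) in dict(top=(300,355,185,250),scene=(300,365,225,285)).items():
    im=capture(nm); cv2.imwrite(f"pics/end_{nm}.png",im[:,:,::-1]); gs=cv2.cvtColor(im,cv2.COLOR_RGB2GRAY)
    w=np.zeros_like(gs); w[y0:y1,x0:x1]=gs[y0:y1,x0:x1]>125
    cs,hi=cv2.findContours(w,cv2.RETR_CCOMP,cv2.CHAIN_APPROX_NONE)
    for k,c in enumerate(cs):
        if cv2.contourArea(c)>25:
            q=cv2.approxPolyDP(c,2.5,True)[:,0]; print(nm,cv2.contourArea(c),hi[0][k][3],q.tolist())
            print(((onplane(nm,q,n,S@n+4)-S)@M)[:,:2].round(1).tolist())
```

```text
t 20.65 tcp [ 479.4 -260.6  260.1] yaw 13.2 F [-0.1  0.5 -1. ] w 51.8 ff 0.0 j6 0.70
top 985.0 -1 [[328, 190], [315, 195], [321, 243], [325, 234], [336, 233], [341, 239], [338, 194]]
[[21.3, -4.7], [13.9, 24.0], [-92.1, 22.8], [-73.2, 11.9], [-73.8, -12.1], [-88.5, -21.6], [10.4, -25.1]]
top 74.5 0 [[331, 201], [333, 212], [326, 215], [323, 204], [330, 211]]
[[-2.9, -8.6], [-27.1, -10.4], [-31.8, 5.3], [-7.3, 9.1], [-24.2, -4.2]]
scene 29.0 -1 [[356, 271], [354, 275], [360, 276], [361, 273]]
[[67.5, -5.0], [75.7, -18.0], [90.6, -12.4], [83.7, -3.4]]
scene 31.0 -1 [[300, 270], [322, 284]]
[[-57.7, -84.0], [38.4, -84.7]]
scene 397.0 -1 [[314, 254], [336, 268], [350, 260], [329, 246]]
[[-86.6, -19.9], [15.7, -25.3], [19.1, 16.3], [-82.1, 26.7]]
scene 43.5 4 [[330, 259], [336, 256], [340, 260], [335, 263]]
[[-29.4, -9.8], [-26.6, 7.5], [-3.1, 2.1], [-3.7, -13.4]]
```

Both views agree. Assuming the top face lies on the panel plane +4 mm, the plate measures about 105 × 48 mm, its ends shift equally between views (so it is not tilted), and its eye's middle is about 13 mm down-slope and 0 to 1 mm across from the stud. I'll confirm the pointer and hand in.

Run:
```python
from h import *
g=np.load("geo.npz"); M=g['M']; n=M[:,2]; D=g['cen']+M[:,0]*g['dial'][0]+M[:,1]*g['dial'][1]
im=cv2.imread("pics/end_top.png"); gs=cv2.cvtColor(im,6)
w=np.zeros_like(gs); w[185:250,225:300]=gs[185:250,225:300]>140
ok=False
for b in blobs(w,6):
    p=((onplane("top",[b[1]],n,D@n+38)-D)@M)[0]
    r=np.hypot(p[0],p[1])
    if r<22: phi=np.arctan2(p[0],p[1]); print("pointer r %.1f phi %.3f"%(r,phi)); ok=abs(phi-2.094)<.25
o=st(); print(np.abs(o['dq']).max())
if ok: print(close_job())
```

```text
pointer r 12.7 phi 2.066
t 20.75 tcp [ 479.9 -258.7  260.1] yaw 13.3 F [ 0.8  0.4 -0.1] w 51.9 ff 0.0 j6 0.70
0.016279976034934925
the job is handed in; nothing more can be done
None
```

The job is handed in at about 21 s: the selector measured 2.07 rad at the diamond mark, the run plate lies flat under the stud's head with its eye about 13 mm down-slope of the stud, and the tumblers were not touched; no verdict came back.

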